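# Point out the things for a glass of honey tea

## Robot

A 6-joint arm with a two-finger parallel gripper is mounted at the origin on the work surface. World frame = base frame: x ahead of the robot, y to its left, z up, the work surface at z = 0. Lengths are in m, angles in degrees, forces in N, time in s.
With the tool pointing down it reaches from about 0.4 to 0.825 m from the base axis. Payload 7 kg.
Tool frame: the origin (TCP) lies between the finger pads, 19 mm behind the fingertips; this is the grasp point; x points along the fingers, z is the direction in which the jaws open and shut, and the axes are right-handed (so a half turn about x gives the same grasp; the last joint's range is limited). The gripper opens to 88 mm and grips with 3 to 60 N. Pads are 19 mm wide; open, the fingers measure 130 mm over their backs; the gripper's body (78 mm by 193 mm) begins 47 mm behind the grasp point.
Start: joints at [85.835, 20.546, 0.682, 0, -70.136, -16.507], TCP at [0.238, 0.632, 0.245] pointing down, gripper open.
Joint ranges: [-176.03, 176.03], [-82.01, 121.73], [-58.28, 71.71], [-173.87, 95.51], [-174.79, -0.11], [-173.66, 173.66]. Speed limits (degrees/s): [136.94, 136.94, 172.46, 180, 180, 180].

## Interface

Orientations are given as [roll, pitch, yaw] about the fixed x, y, z axes, in that order (R = Rz(yaw) Ry(pitch) Rx(roll)).
In Python, from plant import get_obs, snapshot, calibration, close_job gives the robot as it stands.
- The arm moves only by the tool move_arm, never from a script. Its argument "commands" is a list that holds one entry, the list of rows, each a list of 4 numbers: the shift along the tool's x, y, z in cm, then the turn about the tool's x in rad. In form: [[[dx, dy, dz, spin], ...]]. A call has 1 to 8 rows; each row shifts and turns the commanded pose from where the row before left it, along the tool's axes as they then stand; what a row does not reach is not made up. A row lasts 1/10 s, in which the tool goes at most 50 mm and 8.59 degrees, less where a joint would pass 70% of its speed; a pose out of reach is approached as far as the arm can. A call with a gripper value outside its range is refused whole. "jaw" is the finger opening in cm, from 0 to 8.76, set as the call begins (left out, the last holds). The fingers move at their own pace and stop on an object; the grip force is fixed at half the most. Time passes only in rows, so rows that do not move let the fingers close. It gives the time, the measured TCP pose, the force and the opening at its end, in the units of the state.
- get_obs(): the state, without advancing time (a new reading comes with each control period).
- snapshot(name): name is "scene" or "top"; returns (picture, depth): 480x640x3 uint8, red, green, blue; 480x640 float32, m along the optical axis (not along the pixel's ray), 0 where there is no reading.
- calibration(name): a dict with "mtx" (3x3 intrinsics, pixels), "T" (4x4, takes a point from camera to world coordinates). Camera axes: x right, y up, looking along -z (the intrinsics and any distortion apply to the point x, -y, -z); pixel columns grow to the right and rows downward; lengths in m; the calibration is good to about 2 mm. A picture is of the moment at which its call begins. calibration takes no time and is no camera call.
- close_job(): hands the job in, once; it reports no verdict.
The state is a dict: "clock": time; "joint_pos": joint angles; "qvel": joint speeds; "tau": joint torques, N m; "tool_pos": TCP position; "orientation": TCP orientation; "force": force on the tool from outside, world axes, zero at the start; "moment": the same for the moment, N m; "opening": finger opening in m.
Only numpy, scipy, OpenCV 4.12 (cv2) and the standard library are available. Lean on these libraries where they do the work, as an engineer would, in place of code of your own. Each camera call takes 0.05 s, during which the arm holds its last target. There are 200 camera calls.

## Task

A guest wants to make honey tea and asks what to use, so show them by pointing, in the order they will need them: first the short glass tumbler, then the small mesh tea strainer, last the beehive-shaped honey pot. Point straight down at each, with the fingertips two to three centimetres above the middle of its top (the mouth of the glass, the mouth of the strainer's basket, the knob of the honey pot), and stay there for at least two seconds; touch nothing at all, and pass high over everything else on the ledge so that you point at nothing else. Finish still pointing at the honey pot, without touching it.

Things in the scene. Friction and masses are not known exactly. Their poses are not given: they have to be found in the camera images.
- short_glass_rim (a point): Short clear glass tumbler, 82 mm across the mouth, 69 mm at the foot, 85 mm tall, loose, open mouth up. This point is the centre of its mouth at the height of the rim (85 mm above the ledge); z up. It stands in any of four places that it swaps with the tall glass, the honey pot and the plain jar.
- tea_strainer_mouth (a point): Small steel mesh tea strainer, loose: a flat-bottomed basket 68 mm across the mouth and 50 mm tall, with a thin wire handle 95 mm long that starts at the rim along the point's +x and a small lug on the other side. This point is the centre of the basket's mouth at rim height (50 mm above the ledge); z up. It swaps places with the sieve.
- honey_top (a point): Closed glazed ceramic honey pot, loose, shaped like a beehive: rounded stacked tiers, widest 96 mm across, narrowing in steps to a lid with a ball knob 20 mm across. This point is the top of the knob, on the pot's axis, 118 mm above the ledge; z up.
- tall_glass_rim (a point): Not to be pointed at: tall clear glass tumbler, 68 mm across the mouth, 150 mm tall, loose. This point is the centre of its mouth at rim height; z up.
- sieve_mouth (a point): Not to be pointed at: larger mesh sieve of the same build as the tea strainer, basket 124 mm across and 62 mm tall, handle 120 mm long along the point's +x, loose. This point is the centre of its mouth at rim height; z up.
- salt_top (a point): Not to be pointed at: plain straight-sided jar of the same ceramic as the honey pot, 90 mm across, flat lid with a flat button knob 30 mm across, loose. This point is the top of the knob, 113 mm above the ledge; z up.
- cereal_bowl_rim (a point): Not to be pointed at: grey plastic cereal bowl, 150 mm across, 58 mm tall, loose, to the robot's right. This point is the centre of its mouth at rim height; z up.
- teaspoon: Bystander: steel teaspoon 140 mm long lying on the ledge to the robot's left, loose. Origin at its middle on the underside, x along it. Also not to be touched: at the back right a hook stand 270 mm tall with a hanging ladle, at the back left a kettle 200 mm tall, and under 200 mm a rice cooker, toaster and tins along the far edge, a dish rack at the left and a hob with a pan at the right.
There are look-alikes about, which are no part of the job. What is shaped like the part that bears honey_top but turquoise or yellow is not meant.

How it is judged:
By the outcome, as a careful person would: the job done as asked, in the order asked, and still so for the second after the job is handed in, with the robot touching nothing.
It also fails if it takes over 54 s, if anything falls off the work surface, if the arm or the gripper's body presses on something with over 40 N, if the wrist force passes 120 N, or if a joint passes its speed limit or range.

## Working session

There is one attempt and no reset: what is moved stays moved. The work goes in short steps, Python scripts to look and compute and a tool call to move; the robot and the scene stay as the last step left them, time stands still between calls to the robot, and variables do not carry over. Pictures are saved under pics/ and viewed, about 8 in all and at most 12, crops included, and the job is handed in when it is done.

Besides the shell and the picture viewer there is one more tool, called as name(argument=value, ...) on one line, values as JSON. move_arm: Moves the arm, as the interface text tells. Its arguments: {"type":"object","properties":{"commands":{"type":"array"},"jaw":{"type":"number"}},"required":["commands"]}

```bash
mkdir -p pics; ls
python3 - <<'E'
from plant import *
import cv2,numpy as np
print(get_obs())
for n in("scene","top"):
    p,d=snapshot(n); cv2.imwrite(f"pics/{n}0.png",cv2.cvtColor(p,cv2.COLOR_RGB2BGR)); np.savez(f"{n}0.npz",p=p,d=d)
    print(n,calibration(n))
E
```

```text
pics
{'clock': 0.0, 'joint_pos': array([ 8.58345235e+01,  2.05907609e+01,  6.33973439e-01, -1.98324012e-02,
       -7.01358605e+01, -1.65056954e+01]), 'qvel': array([-0.05636867,  0.04523646,  0.08027174, -0.02245287, -0.10022445,
        0.03627638]), 'tau': array([ 9.36799697e-04, -5.82712841e+01,  2.93050790e+01,  6.99706122e+00,
        7.13090019e-03, -1.48838835e-04]), 'tool_pos': array([0.23815371, 0.63110281, 0.24443269]), 'orientation': array([   5.12937926,   89.90549415, -105.54854653]), 'force': array([ 0.91567165, -0.80809553,  0.36729927]), 'moment': array([-0.00753695,  0.03666535, -0.02856051]), 'opening': 0.08759397674086525}
scene {'mtx': array([[587.07460793,   0.        , 320.39597232],
       [  0.        , 587.07460793, 233.26760493],
       [  0.        ,   0.        ,   1.        ]]), 'T': array([[-0.49456762, -0.55540202,  0.66852933,  1.55247904],
       [ 0.86903803, -0.32773798,  0.37062208,  0.52216214],
       [ 0.0132582 ,  0.76427509,  0.64475407,  1.08812573],
       [ 0.        ,  0.        ,  0.        ,  1.        ]])}
top {'mtx': array([[471.88887703,   0.        , 323.7809406 ],
       [  0.        , 471.88887703, 244.67720749],
       [  0.        ,   0.        ,   1.        ]]), 'T': array([[ 0.0101076 ,  0.98899282, -0.14761787,  0.34890789],
       [-0.99994525,  0.00959716, -0.00416975, -0.03383371],
       [-0.00270714,  0.14765193,  0.98903568,  1.3607246 ],
       [ 0.        ,  0.        ,  0.        ,  1.        ]])}
```

View pics/scene0.png

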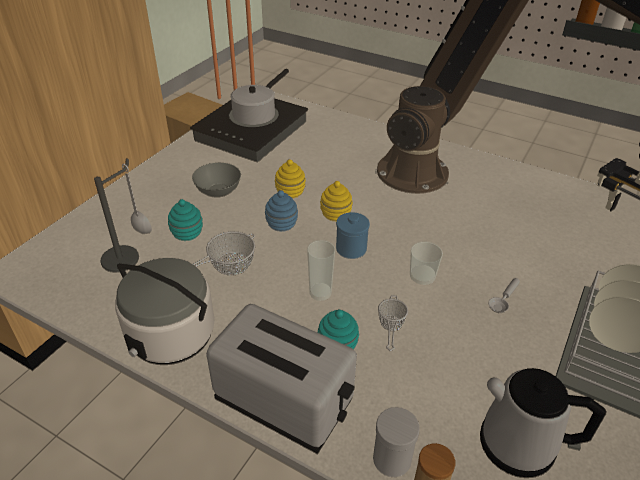

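View pics/top0.png

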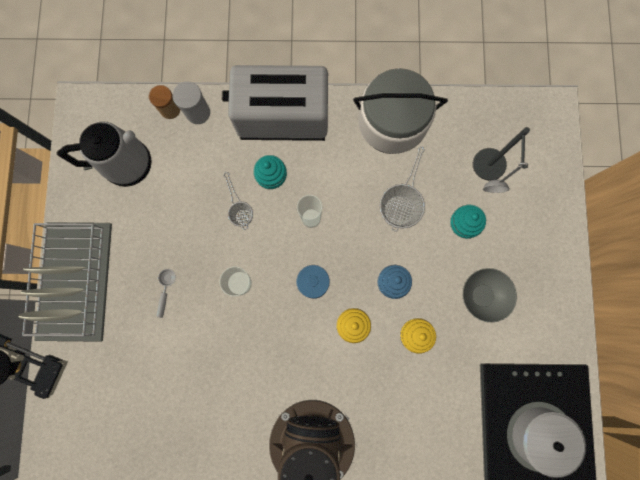

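The top view shows the short glass at about (237,283), the tea strainer at (241,214) and the blue honey pot at (396,281). In the scene view they are at (425,262), (392,314) and (281,210). I'll enlarge these areas to read the pixels more closely.

Run:
```python
import cv2,numpy as np
t=cv2.imread("pics/top0.png");s=cv2.imread("pics/scene0.png")
def c(im,u,v):
    x=cv2.resize(im[v-25:v+25,u-25:u+25],(260,260),interpolation=cv2.INTER_CUBIC)
    for k in range(0,50,10): cv2.putText(x,str(u-25+k),(int(k*5.2),8),0,.3,(0,0,255));cv2.putText(x,str(v-25+k),(0,int(k*5.2)+4),0,.3,(0,0,255));cv2.line(x,(int(k*5.2),0),(int(k*5.2),260),(0,0,255),1) if 0 else None; [cv2.circle(x,(int((k+.5)*5.2),int((j+.5)*5.2)),1,(0,0,255),-1) for j in range(0,50,10)]
    return x
cv2.imwrite("pics/c.png",np.vstack([np.hstack([c(t,237,281),c(t,241,215),c(t,396,281)]),np.hstack([c(s,425,260),c(s,392,315),c(s,281,210)])]))
```

```text
(no output)
```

View pics/c.png

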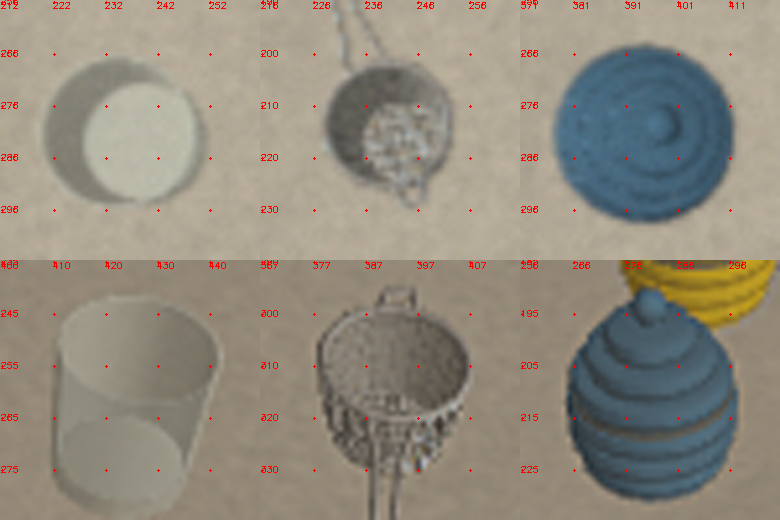

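```bash
cat > h.py <<'E'
from plant import *
import numpy as np
def ray(n,u,v,z):
    c=calibration(n);K=c["mtx"];T=c["T"]
    d=T[:3,:3]@[(u-K[0,2])/K[0,0],-(v-K[1,2])/K[1,1],-1.]
    o=T[:3,3];return o+d*(z-o[2])/d[2]
def proj(n,P):
    c=calibration(n);K=c["mtx"];T=c["T"]
    q=(np.atleast_2d(P)-T[:3,3])@T[:3,:3]
    return np.c_[K[0,2]+K[0,0]*q[:,0]/-q[:,2],K[1,2]-K[1,1]*q[:,1]/-q[:,2]]
E
python3 - <<'E'
from h import *
import cv2
def px(u0,v0,x,y): return u0-25+x/5.2-.5,v0-25+y/5.2-.5
it=[("glass",.085,.041,(237,281,122,131),(425,260,140,89)),("str",.05,.034,(241,215,128.5,127),(392,315,134,103)),("honey",.108,.010,(396,281,140,125),(281,210,132,43))]
ims={"top":cv2.imread("pics/top0.png"),"scene":cv2.imread("pics/scene0.png")}
for n in ims: ims[n]=cv2.resize(ims[n],None,fx=4,fy=4,interpolation=cv2.INTER_CUBIC)
tiles=[]
a=np.linspace(0,2*np.pi,80)
for nm,z,r,t,s in it:
    A=ray("top",*px(*t),z);B=ray("scene",*px(*s),z);M=(A+B)/2
    print(nm,A,B,M)
    col=[]
    for n in ims:
        im=ims[n].copy()
        p=proj(n,np.c_[M[0]+r*np.cos(a),M[1]+r*np.sin(a),0*a+z])*4+1.5
        cv2.polylines(im,[p.astype(int)],True,(0,0,255),1)
        if nm=="glass":
            p2=proj(n,np.c_[M[0]+.0345*np.cos(a),M[1]+.0345*np.sin(a),0*a])*4+1.5
            cv2.polylines(im,[p2.astype(int)],True,(0,255,0),1)
        if nm=="honey":
            p2=proj(n,np.c_[M[0]+.048*np.cos(a),M[1]+.048*np.sin(a),0*a+.04])*4+1.5
            cv2.polylines(im,[p2.astype(int)],True,(0,255,0),1)
        c=p.mean(0).astype(int);col.append(im[c[1]-125:c[1]+125,c[0]-125:c[0]+125])
    tiles.append(np.vstack(col))
cv2.imwrite("pics/fit.png",np.hstack(tiles))
E
```

```text
glass [0.43852592 0.21070646 0.085     ] [0.43756539 0.2158714  0.085     ] [0.43804566 0.21328893 0.085     ]
str [0.63046223 0.20969251 0.05      ] [0.63323275 0.21192395 0.05      ] [0.63184749 0.21080823 0.05      ]
honey [ 0.44424595 -0.22491565  0.108     ] [ 0.4390635  -0.22454565  0.108     ] [ 0.44165473 -0.22473065  0.108     ]
```

View pics/fit.png

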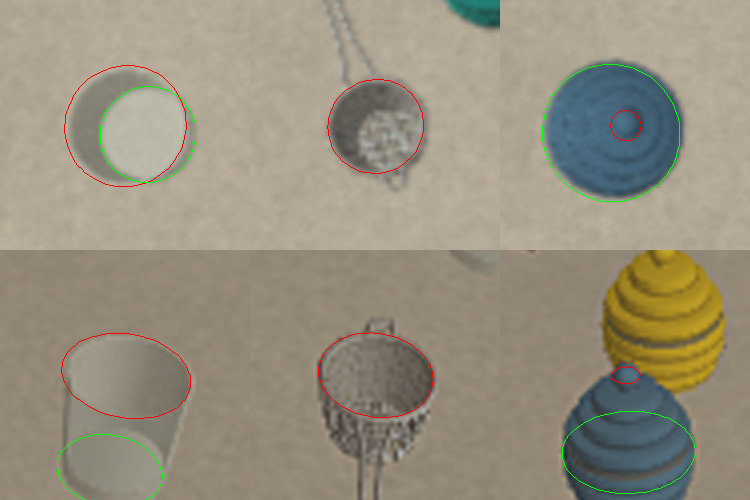

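The outlines fit both views to within about 2-3 mm. My targets (x, y) are glass (0.4375, 0.212), strainer (0.632, 0.211) and honey pot (0.4425, -0.225). Next I work out the shifts in tool axes.

```bash
cat >> h.py <<'E'
from scipy.spatial.transform import Rotation as Ro
TG={"glass":(.4375,.212,.129),"str":(.632,.211,.094),"honey":(.4425,-.225,.162)}
def go():
    o=get_obs();R=Ro.from_euler("xyz",o["orientation"],degrees=True).as_matrix()
    print(o["clock"],o["tool_pos"].round(4),o["orientation"].round(2),o["joint_pos"].round(1),o["opening"],np.linalg.norm(o["force"]).round(2))
    for k,t in TG.items(): print(k,((t-o["tool_pos"])@R*100).round(2))
E
python3 -c "
from h import *
go()"
```

```text
0.1 [0.2381 0.6312 0.2445] [   4.65   89.92 -106.02] [ 85.8  20.6   0.6  -0.  -70.1 -16.5] 0.08740847971583562 0.84
glass [11.6  33.45 32.16]
str [15.1  51.68 25.38]
honey [ 8.36 49.35 72.87]
```

move_arm(commands=[[[-1,0,0,0],[-2,0,0,0],[-2,0,0,0],[-2,0,0,0],[-2,0,0,0],[-1,0,0,0],[0,0.5,0.5,0],[0,1,1,0]]], jaw=0)

```text
clock: 0.9
tool_pos: [0.2468, 0.6117, 0.344]
orientation: [-6.3, 89.9, -116.9]
force: [-0.2, -0.4, -0.7]
opening: 0.029
```

move_arm(commands=[[[0,2,2,0],[0,2,2,0],[0,2,2,0],[0,2,2,0],[0,2,2,0],[0,2,2,0],[0,2,2,0],[0,2,2,0]]])

```text
clock: 1.7
tool_pos: [0.3404, 0.4033, 0.3441]
orientation: [-8.6, 89.9, -119.3]
force: [0.9, 0.4, -0.8]
opening: 0.0005
```

```bash
python3 -c "
from h import *
go()"
```

```text
1.7 [0.3404 0.4033 0.3441] [  -8.57   89.9  -119.26] [ 71.1   3.7  -8.2  -0.  -78.2  -1.8] 0.00050095804853978 1.25
glass [21.53 15.85 14.43]
str [25.02 34.08  7.64]
honey [18.3  31.76 55.14]
```

move_arm(commands=[[[0,2,2,0],[0,2,2,0],[0,2,2,0],[0,2,2,0],[0,2,2,0],[0,2,2,0],[0,2,1.5,0],[0,1,1,0]]])

```text
clock: 2.5
tool_pos: [0.4293, 0.2147, 0.3443]
orientation: [-26.9, 89.9, -137.6]
force: [-0.2, 1.3, 0.6]
opening: 0.0004
```

move_arm(commands=[[[0,0,0,0],[0,0,0,0],[0,0,0,0]]])

```text
clock: 2.8
tool_pos: [0.429, 0.2177, 0.3451]
orientation: [-44.8, 90.0, -155.5]
force: [-0.2, -0.2, -0.8]
opening: 0.0001
```

```bash
python3 -c "
from h import *
go()"
```

```text
2.8 [0.429  0.2177 0.3451] [ -44.82   89.98 -155.47] [ 50.4  -1.2 -13.1  -0.  -78.1  19. ] 0.00012973491958408927 0.83
glass [21.61  1.    0.23]
str [25.1  19.24 -6.54]
honey [18.31 16.88 40.94]
```

move_arm(commands=[[[0,1,0.2,0],[1,0,0,0],[2,0,0,0],[3,0,0,0],[3,0,0,0],[3,0,0,0],[2,0,0,0],[1,0,0,0]]])

```text
clock: 3.6
tool_pos: [0.437, 0.2113, 0.1928]
orientation: [-28.0, 89.8, -138.7]
force: [0.6, 0.2, 0.0]
opening: 0.0002
```

move_arm(commands=[[[0,0,0,0],[0,0,0,0],[0,0,0,0]]])

```text
clock: 3.9
tool_pos: [0.4386, 0.2125, 0.1965]
orientation: [151.0, 89.9, 40.4]
force: [0.9, -0.2, 0.3]
opening: 0.0003
```

```bash
python3 -c "
from h import *
go()"
```

```text
3.9 [0.4386 0.2125 0.1965] [151.03  89.89  40.37] [ 49.    5.  -26.6   0.  -58.4  20.3] 0.0002574467940477943 0.97
glass [ 6.75 -0.09  0.1 ]
str [10.28 18.14 -6.66]
honey [ 3.39 15.79 40.81]
```

move_arm(commands=[[[1,0,0,0],[1.5,0,0,0],[1.5,0,0,0],[1.2,0,0,0],[0.8,0,0,0],[0.4,0,0,0],[0.2,0,0,0],[0,0,0,0]]])

```text
clock: 4.7
tool_pos: [0.4382, 0.2121, 0.1295]
orientation: [142.9, 90.0, 32.3]
force: [0.3, 0.2, 0.9]
opening: 0.0003
```

move_arm(commands=[[[0,0,0,0],[0,0,0,0],[0,0,0,0],[0,0,0,0],[0,0,0,0],[0,0,0,0],[0,0,0,0],[0,0,0,0]]])

```text
clock: 5.5
tool_pos: [0.438, 0.212, 0.1293]
orientation: [-46.1, 90.0, -156.8]
force: [0.0, 0.4, -0.2]
opening: 0.0004
```

Run:
```python
from h import *
import cv2
go()
p,d=snapshot("scene");q,e=snapshot("top")
f=lambda i:cv2.resize(i,(400,400),interpolation=cv2.INTER_CUBIC)[...,::-1]
cv2.imwrite("pics/g1.png",np.hstack([f(p[190:290,375:475]),f(q[210:310,190:290])]))
```

```text
5.5 [0.438  0.212  0.1293] [ -46.14   90.   -156.81] [ 49.    9.3 -31.7  -0.  -49.   20.3] 0.00038084299118557844 0.45
glass [ 0.03 -0.05  0.02]
str [ 3.53 18.18 -6.75]
honey [-3.27 15.84 40.73]
```

View pics/g1.png

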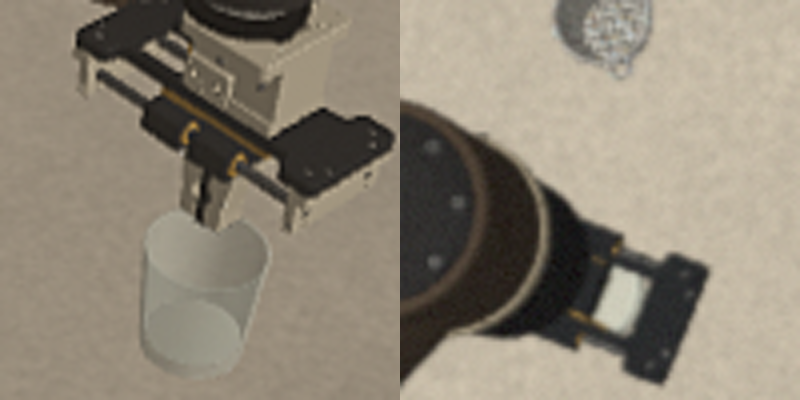

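The closed fingertips are above the middle of the glass mouth and clear of it: tips at about (205,225) in the left crop, rim centre at about (207,250). I'll hold there, then lift. The second hold covers the two-second minimum.

move_arm(commands=[[[0,0,0,0],[0,0,0,0],[0,0,0,0],[0,0,0,0],[0,0,0,0],[0,0,0,0],[0,0,0,0],[0,0,0,0]]])

```text
clock: 6.4
tool_pos: [0.4381, 0.212, 0.1294]
orientation: [32.1, 90.0, -78.5]
force: [-0.2, 0.2, -0.3]
opening: 0.0006
```

move_arm(commands=[[[0,0,0,0],[0,0,0,0],[0,0,0,0],[0,0,0,0],[0,0,0,0],[0,0,0,0],[0,0,0,0],[0,0,0,0]]])

```text
clock: 7.2
tool_pos: [0.4381, 0.212, 0.1294]
orientation: [152.5, 90.0, 41.8]
force: [0.0, -0.9, 0.7]
opening: 0.0007
```

move_arm(commands=[[[0,0,0,0],[-1,0,0,0],[-3,0,0,0],[-4,0,0,0],[-4,0,0,0],[-4,0,0,0],[-3,0,0,0],[-1,0,0,0]]])

```text
clock: 8.0
tool_pos: [0.439, 0.2124, 0.334]
orientation: [149.4, 89.6, 38.8]
force: [0.6, -0.4, -0.4]
opening: 0.0006
```

move_arm(commands=[[[0,0,0,0],[0,1.4,-0.5,0],[0,3,-1.1,0],[0,3,-1.1,0],[0,3,-1.1,0],[0,3,-1.1,0],[0,3,-1.1,0],[0,1.7,-0.7,0]]])

```text
clock: 8.8
tool_pos: [0.6333, 0.2099, 0.3258]
orientation: [-35.2, 89.7, -145.9]
force: [-0.4, 0.1, -0.3]
opening: 0.0006
```

move_arm(commands=[[[0,0,0,0],[0,0,0,0],[0,0,0,0],[0,0,0,0]]])

```text
clock: 9.2
tool_pos: [0.6305, 0.2108, 0.3294]
orientation: [-170.2, 90.0, 79.2]
force: [-0.1, 0.4, 0.2]
opening: 0.0004
```

```bash
python3 -c "
from h import *
go()"
```

```text
9.2 [0.6305 0.2108 0.3294] [-170.19   90.     79.16] [ 35.3  17.5   7.   -0.  -79.6  34.1] 0.00041975871620924225 0.42
glass [ 20.04 -18.11   6.69]
str [23.54  0.13 -0.07]
honey [16.74 -2.23 47.41]
```

move_arm(commands=[[[1,0.1,0,0],[2,0,0,0],[3,0,0,0],[3,0,0,0],[3,0,0,0],[3,0,0,0],[2.5,0,0,0],[2,0,0,0]]])

```text
clock: 10.0
tool_pos: [0.6308, 0.2102, 0.1324]
orientation: [-49.7, 89.9, -160.3]
force: [-0.2, -0.3, -0.6]
opening: 0.0007
```

move_arm(commands=[[[1.5,0,0,0],[1,0,0,0],[0.7,0,0,0],[0.4,0,0,0],[0.2,0,0,0],[0,0,0,0],[0,0,0,0],[0,0,0,0]]])

```text
clock: 10.8
tool_pos: [0.6323, 0.2106, 0.097]
orientation: [142.3, 89.9, 31.6]
force: [0.1, 0.3, 0.5]
opening: 0.0004
```

Run:
```python
from h import *
import cv2
go()
p,d=snapshot("scene");q,e=snapshot("top")
f=lambda i:cv2.resize(i,(400,400),interpolation=cv2.INTER_CUBIC)[...,::-1]
cv2.imwrite("pics/g2.png",np.hstack([f(p[250:350,345:445]),f(q[160:260,190:290])]))
```

```text
10.8 [0.6323 0.2106 0.097 ] [142.26  89.94  31.58] [ 35.1  26.6 -10.7   0.  -52.7  34.2] 0.0004116448217889433 0.55
glass [ -3.22 -18.27   6.74]
str [ 0.3  -0.04 -0.03]
honey [-6.54 -2.38 47.45]
```

View pics/g2.png

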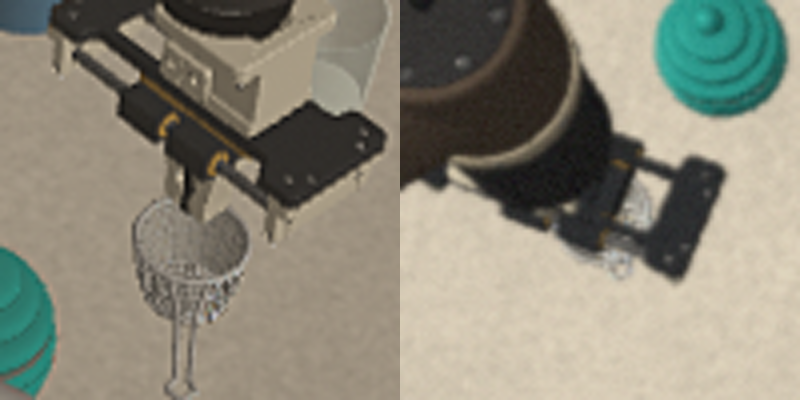

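The fingertips (about (190,212) in the crop) are over the strainer's basket centre, with nothing touched. They're 28 mm up, so I'll go 3 mm lower, hold, lift, and cross high to the honey pot.

move_arm(commands=[[[0.3,0,0,0],[0,0,0,0],[0,0,0,0],[0,0,0,0],[0,0,0,0],[0,0,0,0],[0,0,0,0],[0,0,0,0]]])

```text
clock: 11.7
tool_pos: [0.632, 0.2105, 0.0934]
orientation: [129.7, 90.0, 19.0]
force: [0.1, 0.2, -0.3]
opening: 0.0003
```

move_arm(commands=[[[0,0,0,0],[0,0,0,0],[0,0,0,0],[0,0,0,0],[0,0,0,0],[0,0,0,0],[0,0,0,0],[0,0,0,0]]])

```text
clock: 12.5
tool_pos: [0.632, 0.2104, 0.0934]
orientation: [134.4, 90.0, 23.8]
force: [0.7, -0.8, -0.3]
opening: 0.0003
```

move_arm(commands=[[[0,0,0,0],[0,0,0,0],[0,0,0,0],[0,0,0,0],[0,0,0,0],[0,0,0,0],[0,0,0,0],[0,0,0,0]]])

```text
clock: 13.3
tool_pos: [0.632, 0.2104, 0.0934]
orientation: [-58.9, 90.0, -169.6]
force: [-0.7, -0.3, 0.5]
opening: 0.0005
```

move_arm(commands=[[[-1,0,0,0],[-3,0,0,0],[-4,0,0,0],[-4,0,0,0],[-4,0,0,0],[-4,0,0,0],[-3,0,0,0],[-2,0,0,0]]])

```text
clock: 14.1
tool_pos: [0.6324, 0.2104, 0.3476]
orientation: [136.5, 89.7, 25.9]
force: [0.2, 0.0, 0.1]
opening: 0.0
```

move_arm(commands=[[[0,0,0,0],[0,0,1,0],[0,-0.2,3,0],[0,-0.2,3,0],[0,-0.2,3,0],[0,-0.2,3,0],[0,-0.2,3,0],[0,-0.2,3,0]]])

```text
clock: 14.9
tool_pos: [0.5521, 0.0352, 0.3423]
orientation: [-52.9, 89.9, -163.5]
force: [1.1, 0.3, -0.4]
opening: 0.0008
```

move_arm(commands=[[[0,-0.2,3,0],[0,-0.2,3,0],[0,-0.2,3,0],[0,-0.2,3,0],[0,-0.2,3,0],[0,-0.2,3,0],[0,0,3,0],[0,0,2,0]]])

```text
clock: 15.7
tool_pos: [0.4592, -0.1757, 0.3425]
orientation: [-72.7, 89.9, 176.5]
force: [0.3, -0.3, 0.0]
opening: 0.0004
```

move_arm(commands=[[[0,0,1,0],[0,0,0,0],[0,0,0,0],[0,0,0,0],[0,0,0,0]]])

```text
clock: 16.2
tool_pos: [0.458, -0.1828, 0.3432]
orientation: [-94.6, 90.0, 154.8]
force: [0.9, -0.1, -0.3]
opening: 0.0004
```

```bash
python3 -c "
from h import *
go()"
```

```text
16.2 [ 0.458  -0.1828  0.3432] [-94.56  89.99 154.82] [  1.1   0.1 -12.1  -0.  -77.8  68.3] 0.0004461652187707364 1.0
glass [ 21.43 -15.81 -36.23]
str [ 24.92   2.43 -42.98]
honey [18.12  0.04  4.5 ]
```

move_arm(commands=[[[0,0,1,0],[0,0,2,0],[0,0,1,0],[0,0,0.5,0],[0,0,0,0],[0,0,0,0],[0,0,0,0],[0,0,0,0]]])

```text
clock: 17.0
tool_pos: [0.442, -0.2252, 0.3434]
orientation: [148.2, 90.0, 37.6]
force: [-0.4, -0.3, -0.5]
opening: 0.0002
```

move_arm(commands=[[[1,0,0,0],[2,0,0,0],[3,0,0,0],[3,0,0,0],[2,0,0,0],[1,0,0,0],[0,0,0,0],[0,0,0,0]]])

```text
clock: 17.8
tool_pos: [0.4423, -0.2256, 0.224]
orientation: [77.9, 90.0, -32.8]
force: [-0.4, -0.4, 0.1]
opening: 0.0006
```

```bash
python3 -c "
from h import *
go()"
```

```text
17.8 [ 0.4423 -0.2256  0.224 ] [ 77.85  89.95 -32.8 ] [ -4.3   4.5 -23.2   0.  -62.3  73.6] 0.0005609645627900043 0.6
glass [  9.48 -15.9  -40.78]
str [ 13.     2.34 -47.55]
honey [ 6.2  -0.01 -0.07]
```

move_arm(commands=[[[1,0,0,0],[1.5,0,0,0],[1.5,0,0,0],[1,0,0,0],[0.6,0,0,0],[0.4,0,0,0],[0.2,0,0,0],[0,0,0,0]]])

```text
clock: 18.6
tool_pos: [0.442, -0.2256, 0.1615]
orientation: [87.2, 90.0, -23.5]
force: [-0.2, 0.4, 0.4]
opening: 0.0006
```

Run:
```python
from h import *
import cv2
go()
p,d=snapshot("scene");q,e=snapshot("top")
f=lambda i:cv2.resize(i,(400,400),interpolation=cv2.INTER_CUBIC)[...,::-1]
cv2.imwrite("pics/g3.png",np.hstack([f(p[150:250,231:331]),q[40:440,120:520,::-1]]))
```

```text
18.6 [ 0.442  -0.2256  0.1615] [ 87.18  89.98 -23.49] [ -4.3   8.  -28.2   0.  -53.8  73.6] 0.0005750232380210843 0.64
glass [  3.24 -15.87 -40.78]
str [  6.75   2.36 -47.55]
honey [-0.05  0.02 -0.07]
```

View pics/g3.png

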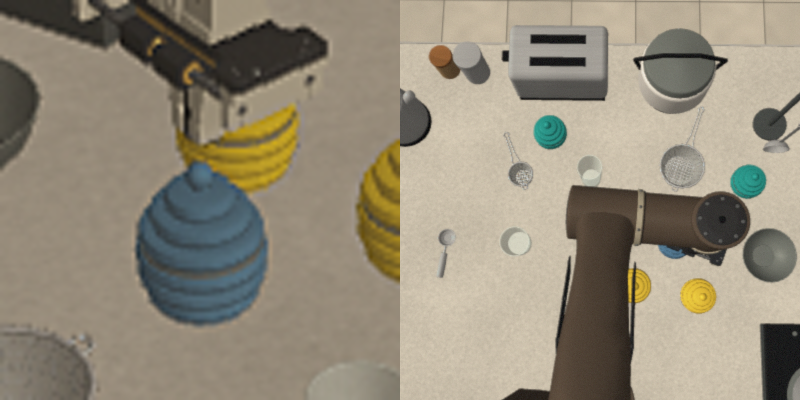

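The fingertips are straight above the blue knob (tips at about (195,138), knob top at about (201,163) in the crop), and everything else is where it was. I'll hold here, then hand in.

move_arm(commands=[[[0,0,0,0],[0,0,0,0],[0,0,0,0],[0,0,0,0],[0,0,0,0],[0,0,0,0],[0,0,0,0],[0,0,0,0]]])

```text
clock: 19.5
tool_pos: [0.4419, -0.2255, 0.1614]
orientation: [-47.8, 90.0, -158.5]
force: [0.6, 0.5, 0.3]
opening: 0.0006
```

move_arm(commands=[[[0,0,0,0],[0,0,0,0],[0,0,0,0],[0,0,0,0],[0,0,0,0],[0,0,0,0],[0,0,0,0],[0,0,0,0]]])

```text
clock: 20.3
tool_pos: [0.4418, -0.2255, 0.1613]
orientation: [-70.9, 90.0, 178.5]
force: [-0.7, 0.5, -0.6]
opening: 0.0002
```

move_arm(commands=[[[0,0,0,0],[0,0,0,0],[0,0,0,0],[0,0,0,0],[0,0,0,0],[0,0,0,0],[0,0,0,0],[0,0,0,0]]])

```text
clock: 21.1
tool_pos: [0.4419, -0.2255, 0.1614]
orientation: [101.6, 90.0, -9.0]
force: [-0.7, 0.4, 0.0]
opening: 0.0005
```

```bash
python3 -c "
from h import *
go();print(close_job())"
```

```text
21.1 [ 0.4419 -0.2255  0.1614] [101.65  90.    -9.02] [ -4.3   8.  -28.2   0.  -53.8  73.6] 0.000520513356311903 0.83
glass [  3.24 -15.85 -40.78]
str [  6.74   2.38 -47.55]
honey [-0.06  0.04 -0.07]
the job is handed in; nothing more can be done
None
```

I pointed at the short glass, then the tea strainer, then the blue honey pot. Each time the closed fingers pointed straight down about 24–25 mm above the top and held still for about 2.4–2.6 s. Between stops the fingertips passed at least about 0.3 m above the ledge.

I handed the job in at 21.1 s, still pointing at the honey pot. By the last check the tool was within 1 mm of my measured target, and the force readings were only noise (about 1 N). The pictures at each stop showed nothing touched or moved.

The two cameras disagreed by up to 5 mm on where the glass and honey pot stood, and about 4 mm on the strainer. I aimed near the midpoint, so the true centring error could be about 2–3 mm. No check failed.

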